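# Lay the tall plaster mould on its back against the stop

## Robot

A 6-joint arm with a two-finger parallel gripper is mounted at the origin on the work surface. World frame = base frame: x ahead of the robot, y to its left, z up, the work surface at z = 0. Lengths are in m, angles in rad, forces in N, time in s.
With the tool pointing down it reaches from about 0.375 to 0.9 m from the base axis. Payload 3.1 kg.
Tool frame: the origin (TCP) lies between the finger pads; the fingertips stand 8 mm ahead of it and the grasp point (between the pads) lies 11 mm behind it; z points along the fingers, y is the line along which they close (so a half turn about z gives the same grasp; the last joint's range is limited). The gripper opens to 87 mm and grips with 3 to 60 N. Pads are 19 mm wide; open, the fingers measure 117 mm over their backs; the gripper's body (75 mm by 190 mm) begins 51 mm behind the grasp point.
Start: joints at [-1.516, 0.527, 1.433, -0, 1.181, -0.178], TCP at [0.144, -0.608, 0.231] pointing down, gripper open.
Joint ranges: [-3.08, 3.08], [-0.75, 2.2], [0.22, 2.44], [-1.43, 4.57], [0, 2.65], [-2.85, 2.85]. Speed limits (rad/s): [2.79, 2.79, 3.14, 3.14, 3.14, 3.14].

## Interface

Orientations are given as a unit quaternion [x, y, z, w].
In Python, from rig import robot gives the robot as it stands.
- The arm moves only by the tool move_arm, never from a script. Its argument "motion" is text: rows parted by semicolons, each of 5 numbers parted by spaces: the opening, from -1 (shut) to 1 (fully open), then the shift along the tool's x, y, z normalised to -1 to 1, where 1 is 0.2 m, then the turn about the tool's z normalised to -1 to 1, where 1 is pi rad. A call has 1 to 12 rows; each row is the pose to reach, as a shift and turn from the pose commanded when the call began, along the tool's axes at that moment, turning the shorter way round; what a row does not reach only later rows make up. A row lasts 1/12 s, in which the tool goes at most 41.7 mm and 7.16 degrees, less where a joint would pass 70% of its speed; a pose out of reach is approached as far as the arm can. A call with a number of a shift or a turn outside -1 to 1 is refused whole. A call with a gripper value outside its range is refused whole. The fingers move at their own pace and stop on an object; "newtons" is the grip in N (left out, the last holds). Time passes only in rows, so rows that repeat a pose let the fingers close. It gives the time, the measured TCP pose, the force, the opening and the grip force at its end, in the units of the state.
- robot.get_obs(): the state, without advancing time (a new reading comes with each control period).
- robot.camera(name): name is "scene" or "top" or "wrist"; returns (picture, depth): 400x640x3 uint8, red, green, blue; 400x640 float32, m along the optical axis (not along the pixel's ray), 0 where there is no reading.
- robot.camera_model(name): a dict with "mtx" (3x3 intrinsics, pixels), "D" ([k1, k2, p1, p2, k3] as OpenCV has them; the pictures are not rectified), "position" and "attitude" of the camera in the world. Camera axes: x right, y down, z forward; pixel columns grow to the right and rows downward; lengths in m; the calibration is good to about 2 mm. A picture is of the moment at which its call begins: read the wrist's pose just before it. camera_model takes no time and is no camera call; for the wrist camera it gives the pose at the moment of the call.
- robot.hand_in(): hands the job in; it is judged then, once.
The state is a dict: "time": time; "q": joint angles; "joint_velocities": joint speeds; "joint_torque": joint torques, N m; "position": TCP position; "tool_rot": TCP orientation; "ft_force": force on the tool from outside, world axes, zero at the start; "moment": the same for the moment, N m; "grip_width": finger opening in m; "grip_force": force on a finger pad.
Only numpy, scipy, OpenCV 4.12 (cv2) and the standard library are available. Lean on these libraries where they do the work, as an engineer would, in place of code of your own. Each camera call takes 0.05 s, during which the arm holds its last target. There are 200 camera calls.

## Task

Two plaster press moulds stand on end on the felt-covered ware board. With the fingers, push the taller one over so that it falls away from its hollow and lies on its back with the hollow facing up, then push it along the felt, away from its foot, until its head end sits flush and square against the board's wooden stop. Only push it, never grip or lift it, and leave the short mould standing where it is and the jars and the pot undisturbed.

Things in the scene. Friction and masses are not known exactly. Their poses are not given: they have to be found in the camera images.
- board: Fixed plywood ware board, 340 (its x) by 370 mm (its y, -175 to +195), covered with level grey felt, 22 mm above the table. Origin at table height, z up. y points away from the stop, a fixed wooden batten across the whole -y end, 30 mm thick, rising 25 mm above the felt. The moulds stand near the open +y end, about 80 mm either side of the line x = 0; which is which varies.
- stop (a point): Middle of the stop's inner face, at felt height; same axes as the board. The face is the plane y = 0 of this frame, the felt lies on its +y side. Moulds are slid towards -y. The felt drags: a lying mould takes 2 to 6 N to slide.
- tall_mould: Taller loose plaster mould, standing: 90 wide (x), 45 thick (y), 150 tall (z), 0.45 to 0.8 kg. A hollow 12 mm deep opens in its +y face (rim 14 mm, plain 30 mm band at the head); at the start that face looks to the board's +y within 9 degrees. Pushed on that band towards the stop it tips, and falls on its back by itself past about 17 degrees. Origin: centre of the foot face.
- tall_mould_head (a point): Centre of the tall mould's head (top) face, 150 mm from its origin along its z; it leads towards the stop once the mould lies on its back.
- tall_mould_mid (a point): Centre of the tall mould's block, 75 mm from its origin along its z. Lying on its back, it is 22 mm above the felt, the mould's y points up, and the foot face (90 wide, 45 mm high, centred on the mould's origin) is the end to push on.
- short_mould: The other loose mould, the same but 100 mm tall; to be left standing. Origin: centre of its foot face; z up, hollow to its +y.
- brush_jar: Loose glass jar, 76 mm across and 100 mm tall, with three brushes sticking up to about 200 mm; stands on the table beyond the stop. Origin: centre of its underside.
- glaze_jar: Loose closed jar, 60 mm across and 75 mm tall, on the table beyond the stop. Origin: centre of its underside.
- pinch_pot: Loose terracotta cup, 72 mm across and 55 mm tall, on the table off the board's open (+y) end, near its middle line. Origin: centre of its underside.
Not all that is in view belongs to the job. What is shaped like the tall_mould but blue or yellow is not meant.

How it is judged:
On the way, in this order (a step that is already met when the one before it is completed fails the run):
1. the tall mould lies flat on its back on the felt, hollow up, away from the stop (angle between tall_mould's own y axis and vertical below 0.1 rad and z of tall_mould_mid in the frame of board below 0.052 m and y of tall_mould_head in the frame of stop above 0.015 m), for 0.2 s.
2. its head end is flush and square against the stop (angle between tall_mould's own y axis and vertical below 0.1 rad and z of tall_mould_mid in the frame of board below 0.052 m and y of tall_mould_head in the frame of stop between -0.006 and 0.008 m and x of tall_mould_mid in the frame of board between -0.125 and 0.125 m and angle between the z axis of tall_mould and the y axis of board, either way round below 0.12 rad), for 0.2 s.
At the end, for the whole second after the job is handed in: The tall mould rests flat on its back on the felt (hollow up within 0.1 rad), mid-head within 8 mm of the stop's face, square within 0.12 rad, centre within 125 mm of the board's middle line; the short mould is upright; it, the jars and the pot are within 15 mm of their starts (all of step 2 and linear speed of tall_mould below 0.01 m/s and angular speed of tall_mould below 0.05 rad/s and angle between short_mould's own z axis and vertical below 0.1 rad and distance of each of short_mould, brush_jar, pinch_pot, glaze_jar from where it was at the start of the episode below 0.015 m); the robot touches nothing.
It fails at once if the tall mould is lifted off the felt (its centre more than 112 mm above the table) (height (world z) of tall_mould_mid above 0.112 m).
It fails at once if the tall mould is lifted or carried while lying flat (about 15 mm off the felt) (angle between tall_mould's own y axis and vertical below 0.1 rad and height (world z) of tall_mould_mid above 0.06 m).
It fails at once if the short mould is moved more than 15 mm or tipped (distance of short_mould from where it was at the start of the episode above 0.015 m or angle between short_mould's own z axis and vertical above 0.25 rad).
It fails at once if a jar or the pot is moved more than 15 mm or tipped (distance of any of brush_jar, pinch_pot, glaze_jar from where it was at the start of the episode above 0.015 m or angle between any of brush_jar, pinch_pot, glaze_jar's own z axis and vertical above 0.25 rad).
It also fails if it takes over 51 s, if anything falls off the work surface, if the arm or the gripper's body presses on something with over 40 N, if the wrist force passes 120 N, or if a joint passes its speed limit or range.

## Working session

There is one attempt and no reset: what is moved stays moved. The work goes in short steps, Python scripts to look and compute and a tool call to move; the robot and the scene stay as the last step left them, time stands still between calls to the robot, and variables do not carry over. Pictures are saved under pics/ and viewed, at most 10 in all, crops included, and the job is handed in when it is done.

Besides the shell and the picture viewer there is one more tool, called after "Call:" as name(argument=value, ...) on one line, values as JSON. move_arm: Moves the arm, as the interface text tells. Its arguments: {"type":"object","properties":{"motion":{"type":"string"},"newtons":{"type":"number"}},"required":["motion"]}

```bash
mkdir -p pics
python3 - <<'E'
from rig import robot
import cv2,numpy as np
o=robot.get_obs();print({k:np.round(v,3).tolist() for k,v in o.items()})
for n in("scene","top"):
    p,d=robot.camera(n);cv2.imwrite(f"pics/{n}1.png",p[:,:,::-1]);np.save(f"pics/{n}1.npy",d)
    m=robot.camera_model(n);print(n,{k:np.round(v,4).tolist() for k,v in m.items()})
E
```

```text
{'time': 0.0, 'q': [-1.517, 0.528, 1.434, -0.0, 1.181, -0.179], 'joint_velocities': [-0.001, 0.0, 0.002, -0.0, -0.0, 0.0], 'joint_torque': [-0.0, -44.004, -17.659, 0.063, 0.058, -0.0], 'position': [0.144, -0.607, 0.23], 'tool_rot': [0.993, 0.116, 0.0, -0.001], 'ft_force': [0.004, 0.031, -0.085], 'moment': [0.019, 0.026, 0.027], 'grip_force': 0.0, 'grip_width': 0.087}
scene {'mtx': [[471.2502, 0.0, 322.8326], [0.0, 471.2502, 196.1167], [0.0, 0.0, 1.0]], 'D': [-0.0037, 0.0, 0.0, 0.0, 0.0], 'position': [1.1537, 0.5287, 0.7741], 'attitude': [0.3915, 0.8117, -0.3854, -0.1983]}
top {'mtx': [[473.8834, 0.0, 313.5972], [0.0, 473.8834, 201.8115], [0.0, 0.0, 1.0]], 'D': [-0.0424, 0.0, 0.0, 0.0, 0.0], 'position': [0.4034, 0.0333, 1.3288], 'attitude': [0.7169, -0.6963, 0.0278, -0.0211]}
```

View pics/scene1.png

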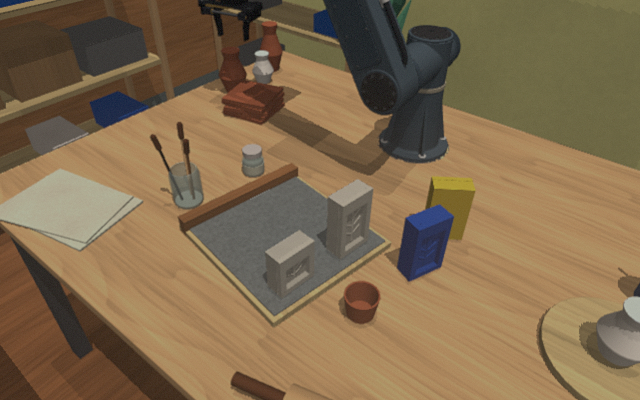

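View pics/top1.png

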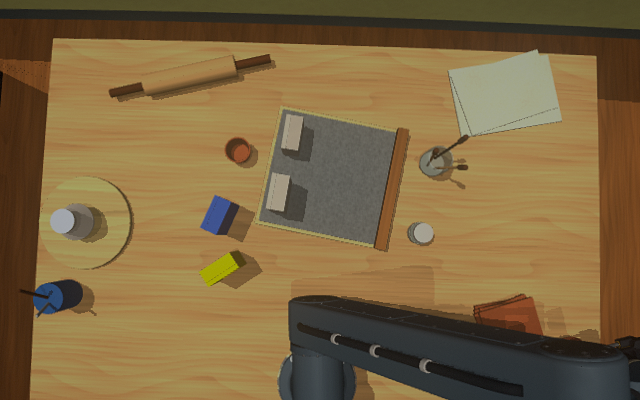

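The tall mould is the one nearer the robot: (350,220) in the scene view and (280,192) in the top view. The short mould is at (293,133) in the top view. The stop runs from (403,130) to (382,248), and the pot is at (238,150). Next I'll measure these with depth.

```bash
cat > h.py <<'E'
from rig import robot
import cv2,numpy as np
from scipy.spatial.transform import Rotation as R
def cloud(n,d):
    m=robot.camera_model(n);v,u=np.mgrid[:400,:640]
    r=cv2.undistortPoints(np.stack([u,v],-1).reshape(-1,1,2).astype(float),np.array(m["mtx"]),np.array(m["D"])).reshape(400,640,2)
    c=np.dstack([r*d[...,None],d])
    return c@R.from_quat(m["attitude"]).as_matrix().T+np.array(m["position"])
def rect(P,name):
    b=cv2.minAreaRect((P[:,:2]*1000).astype(np.float32));print(name,len(P),np.round(b[0],1),np.round(b[1],1),round(b[2],1),'z',np.median(P[:,2]).round(4),np.round(cv2.boxPoints(b)).tolist())
E
python3 - <<'E'
from h import *
d=np.load("pics/top1.npy");W=cloud("top",d)
def reg(u0,u1,v0,v1,z0,z1,n):
    P=W[v0:v1,u0:u1].reshape(-1,3);P=P[(P[:,2]>z0)&(P[:,2]<z1)];rect(P,n)
reg(255,310,165,220,.16,.19,'tall top')
reg(270,320,105,165,.11,.14,'short top')
reg(365,415,120,255,.04,.056,'stop')
reg(250,410,100,255,.012,.056,'board')
reg(220,256,130,170,.03,.07,'pot')
reg(405,440,215,250,.06,.09,'glaze')
reg(415,475,130,190,.06,.25,'brush')
reg(195,245,190,240,.06,.25,'blue')
E
```

```text
tall top 683 [507.2 112.9] [45.8 90.2] 81.8 z 0.1714 [[459.0, 97.0], [549.0, 84.0], [555.0, 129.0], [466.0, 142.0]]
short top 619 [667.8  84.5] [45.4 91.4] 82.2 z 0.1213 [[619.0, 68.0], [710.0, 56.0], [716.0, 101.0], [626.0, 113.0]]
stop 1406 [ 531.6 -225.2] [104.5 339.7] 80.0 z 0.0466 [[355.0, -247.0], [690.0, -306.0], [708.0, -203.0], [373.0, -144.0]]
board 14522 [566.4 -30.9] [478.4 341. ] 80.0 z 0.0217 [[357.0, -237.0], [693.0, -296.0], [776.0, 175.0], [440.0, 234.0]]
pot 219 [630.  235.1] [70.1 70. ] 76.4 z 0.0512 [[588.0, 209.0], [656.0, 193.0], [672.0, 261.0], [604.0, 277.0]]
glaze 329 [ 417.6 -270.5] [50.7 53.2] 2.2 z 0.0744 [[391.0, -245.0], [393.0, -298.0], [444.0, -296.0], [442.0, -243.0]]
brush 596 [ 615.7 -305.2] [83.5 84.1] 87.8 z 0.0981 [[572.0, -345.0], [656.0, -349.0], [659.0, -265.0], [575.0, -262.0]]
blue 861 [447.4 267.9] [47.8 90.4] 67.4 z 0.1483 [[397.0, 263.0], [480.0, 228.0], [498.0, 273.0], [415.0, 307.0]]
```

Run:
```python
from h import *
d=np.load("pics/top1.npy");W=cloud("top",d)
def reg(u0,u1,v0,v1,z0,z1):
    P=W[v0:v1,u0:u1].reshape(-1,3);return P[(P[:,2]>z0)&(P[:,2]<z1)]
S=reg(365,412,120,255,.044,.050)
med=np.median(S[:,:2],0)
S=S[np.linalg.norm(S[:,:2]-med,axis=1)<.19]
for _ in range(3):
    l=cv2.fitLine(S[:,:2].astype(np.float32),cv2.DIST_HUBER,0,.01,.01).ravel(); n=np.array([-l[1],l[0]]);S=S[abs((S[:,:2]-l[2:])@n)<.02]
print(l,np.degrees(np.arctan2(l[1],l[0])))
bx=l[:2]*np.sign(l[0]);by=np.array([-bx[1],bx[0]])
s=(S[:,:2]-l[2:])@by;print('stop y pct',np.percentile(s,[1,5,50,95,99]))
t=(S[:,:2]-l[2:])@bx;print('stop x pct',np.percentile(t,[0,1,50,99,100]))
ctr=l[2:]+bx*(t.min()+t.max())/2
B=reg(250,412,95,258,.018,.025);b=(B[:,:2]-ctr)@np.c_[bx,by];print('board',np.percentile(b,[.2,1,50,99,99.8],axis=0))
rect(S,'stop')
sf=ctr+by*.015
print('stop face',sf,'bx',bx)
for nm,c in dict(tall=(.5072,.1129),short=(.6678,.0845),pot=(.630,.2351)).items():print(nm,(np.array(c)-sf)@np.c_[bx,by])
```

```text
[ 0.9842418  -0.17682782  0.5321817  -0.18824197] -10.185042
stop y pct [-0.0146681  -0.01354408  0.00013173  0.01339249  0.01471454]
stop x pct [-0.16401737 -0.16133493 -0.00189746  0.17086982  0.17565906]
board [[-0.16880247  0.01443134]
 [-0.16464377  0.0166342 ]
 [-0.00258624  0.16118059]
 [ 0.16408996  0.34319847]
 [ 0.16805112  0.34797195]]
stop 988 [ 537.9 -189.4] [ 30.3 339.7] 79.7 z 0.0468 [[368.0, -174.0], [702.0, -235.0], [708.0, -205.0], [373.0, -144.0]]
stop face [ 0.54056322 -0.17450763] bx [ 0.9842418  -0.17682782]
tall [-0.08365914  0.27697906]
short [0.079432   0.27742514]
pot [0.01559739 0.41896786]
```

Call:
move_arm(motion="0 0.68 -0.85 -0.25 0;0 0.68 -0.85 -0.25 0;0 0.68 -0.85 -0.25 0;0 0.68 -0.85 -0.25 0;0 0.68 -0.85 -0.25 0;0 0.68 -0.85 -0.25 0;0 0.68 -0.85 -0.25 0;0 0.68 -0.85 -0.25 0")

```text
time: 0.77
position: [0.2376, -0.4116, 0.2809]
tool_rot: [0.993, 0.117, -0.0, 0.001]
ft_force: [-0.0, -1.1, 0.1]
grip_width: 0.046
grip_force: 0.0
```

Call:
move_arm(motion="0 0.68 -0.85 0 0;0 0.68 -0.85 0 0;0 0.68 -0.85 0 0;0 0.68 -0.85 0 0;0 0.68 -0.85 0 0;0 0.68 -0.85 0 0;0 0.68 -0.85 0 0;0 0.68 -0.85 0 0")

```text
time: 1.43
position: [0.3309, -0.2163, 0.2805]
tool_rot: [0.993, 0.116, -0.0, 0.001]
ft_force: [-0.5, -0.3, -0.1]
grip_width: 0.0438
grip_force: 0.0
```

Call:
move_arm(motion="0 0.68 -0.85 0 0;0 0.68 -0.85 0 0;0 0.68 -0.85 0 0;0 0.68 -0.85 0 0;0 0.68 -0.85 0 0;0 0.68 -0.85 0 0;0 0.68 -0.85 0 0;0 0.68 -0.85 0 0")

```text
time: 2.1
position: [0.4243, -0.0196, 0.2803]
tool_rot: [0.993, 0.116, -0.0, 0.001]
ft_force: [-0.3, 0.0, -1.1]
grip_width: 0.0432
grip_force: 0.0
```

Call:
move_arm(motion="0 0.68 -0.85 0 -0.369;0 0.68 -0.85 0 -0.369;0 0.68 -0.85 0 -0.369;0 0.68 -0.85 0 -0.369;0 0.68 -0.85 0 -0.369;0 0.68 -0.85 0 -0.369;0 0.68 -0.85 0 -0.369;0 0.68 -0.85 0 -0.369;0 0.68 -0.85 0 -0.369;0 0.68 -0.85 0 -0.369;0 0.68 -0.85 0 -0.369;0 0.68 -0.85 0 -0.369")

```text
time: 3.1
position: [0.5176, 0.1764, 0.2803]
tool_rot: [0.769, 0.639, -0.0, 0.0]
ft_force: [-0.7, 0.0, -0.1]
grip_width: 0.0438
grip_force: 0.0
```

Call:
move_arm(motion="0 0 0 0.6 0;0 0 0 0.6 0;0 0 0 0.6 0;0 0 0 0.6 0;0 0 0 0.6 0")

```text
time: 3.52
position: [0.5158, 0.1777, 0.1592]
tool_rot: [0.768, 0.64, -0.002, -0.001]
ft_force: [0.5, 0.7, 1.4]
grip_width: 0.0433
grip_force: 0.0
```

Run:
```python
from h import *
p,d=robot.camera("scene");cv2.imwrite("pics/s2.png",cv2.resize(p[120:320,220:480,::-1],None,fx=3,fy=3))
```

```text
(no output)
```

View pics/s2.png

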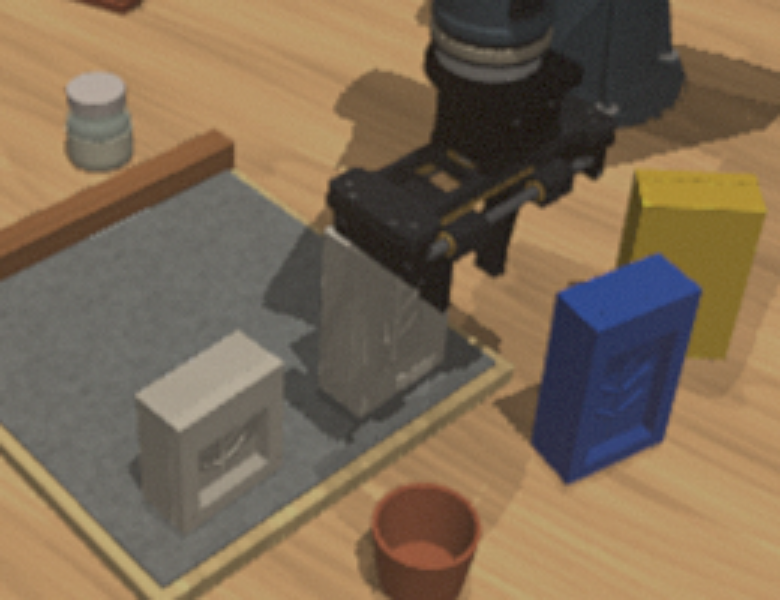

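The two fingers are behind the tall mould's hollow side, level with the head band. The blue block and the pot are clear. Pushing gently.

Call:
move_arm(motion="0 -0.06 0 0 0;0 -0.1 0 0 0;0 -0.12 0 0 0;0 -0.14 0 0 0;0 -0.16 0 0 0;0 -0.18 0 0 0;0 -0.2 0 0 0;0 -0.22 0 0 0;0 -0.24 0 0 0;0 -0.26 0 0 0")

```text
time: 4.4
position: [0.5073, 0.1276, 0.1605]
tool_rot: [0.767, 0.641, -0.0, -0.0]
ft_force: [0.1, 1.3, 0.6]
grip_width: 0.0438
grip_force: 0.2
```

Call:
move_arm(motion="0 -0.02 0 0 0;0 -0.04 0 0 0;0 -0.06 0 0 0;0 -0.08 0 0 0;0 -0.1 0 0 0;0 -0.12 0 0 0;0 -0.12 0 0 0")

```text
time: 4.98
position: [0.5029, 0.1035, 0.1605]
tool_rot: [0.768, 0.641, -0.0, -0.0]
ft_force: [-0.6, -0.2, -0.1]
grip_width: 0.0433
grip_force: 0.0
```

Run:
```python
from h import *
print(robot.get_obs()["ft_force"])
p,d=robot.camera("scene");cv2.imwrite("pics/s3.png",cv2.resize(p[120:320,180:440,::-1],None,fx=3,fy=3))
```

```text
[-0.62264065 -0.16962746 -0.07673218]
```

View pics/s3.png

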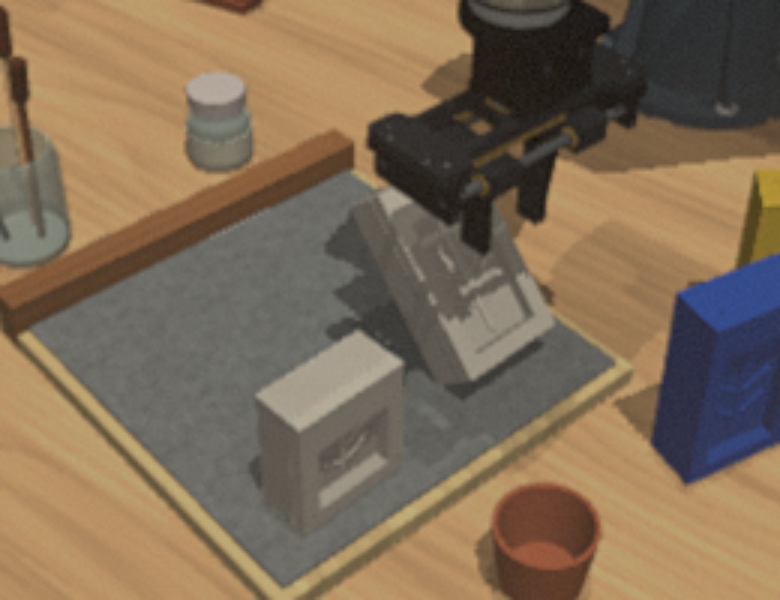

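The mould is toppling onto its back, head toward the stop. I'll let it settle, back off upward and measure.

Call:
move_arm(motion="0 0 0 -0.2 0;0 0 0 -0.3 0;0 0.2 0 -0.3 0;0 0.4 0 -0.3 0;0 0.4 0 -0.3 0;0 0.4 0 -0.3 0;0 0.4 0 -0.3 0")

```text
time: 5.62
position: [0.5168, 0.183, 0.2202]
tool_rot: [0.767, 0.642, -0.001, -0.0]
ft_force: [-0.5, -0.2, -0.7]
grip_width: 0.0436
grip_force: 0.0
```

```bash
cat >> h.py <<'E'
SF=np.array([.54056,-.17451]);BX=np.array([.98424,-.17683]);BY=np.array([.17683,.98424])
def look(tag):
    p,d=robot.camera("scene");W=cloud("scene",d)
    A=np.dstack([(W[...,:2]-SF)@np.c_[BX,BY],W[...,2]])
    cv2.imwrite(f"pics/{tag}.png",cv2.resize(p[120:320,180:440,::-1],None,fx=3,fy=3))
    P=A.reshape(-1,3);k=(P[:,0]>-.16)&(P[:,0]<0.01)&(P[:,1]>.003)&(P[:,1]<.33)&(P[:,2]>.060)&(P[:,2]<.073)
    rect(P[k],'mould (stop frame)')
    t=robot.get_obs();x=np.array(t["position"]);print('tcp',(x[:2]-SF)@np.c_[BX,BY],x[2],R.from_quat(t["tool_rot"]).as_matrix()[:,0],t["time"])
E
python3 -c "
from h import *
look('s4')"
```

```text
mould (stop frame) 1170 [-79.9 176.5] [ 94.2 154.6] 1.8 z 0.0679 [[-129.0, 252.0], [-125.0, 98.0], [-30.0, 101.0], [-35.0, 255.0]]
tcp [-0.08653493  0.34709358] 0.22015702696054576 [ 1.77697200e-01  9.84084808e-01 -8.92369035e-04] 5.6667
```

View pics/s4.png

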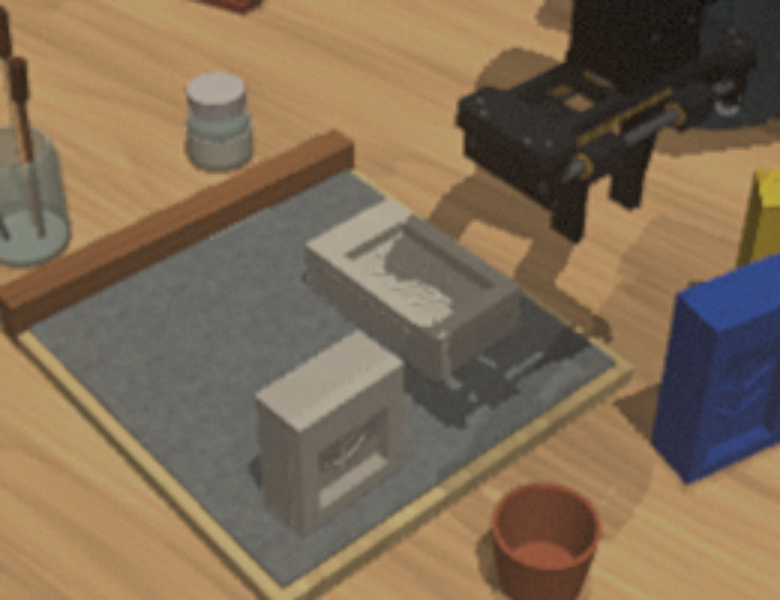

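The mould is flat on its back, hollow up. Its foot is at about y=254 mm and its head at about 100 mm in the stop frame, with yaw around 2°. Next I'll lower the fingers behind the foot at y≈295 mm, which keeps the gripper body clear of the blue block.

Call:
move_arm(motion="0 -0.26 0.025 0 0;0 -0.26 0.025 0 0;0 -0.26 0.025 0.3 0;0 -0.26 0.025 0.6 0;0 -0.26 0.025 0.8 0;0 -0.26 0.025 0.88 0;0 -0.26 0.025 0.88 0;0 -0.26 0.025 0.88 0")

```text
time: 6.33
position: [0.5104, 0.1297, 0.0418]
tool_rot: [0.768, 0.64, -0.003, -0.002]
ft_force: [0.4, 0.3, 1.6]
grip_width: 0.0436
grip_force: 0.0
```

Call:
move_arm(motion="0 -0.04 0 0 0;0 -0.08 0 0 0;0 -0.12 0 0 0;0 -0.15 0 0 0;0 -0.18 0 0 0;0 -0.21 0 0 0;0 -0.24 0 0 0;0 -0.27 0 0 0;0 -0.3 0 0 0;0 -0.33 0 0 0;0 -0.36 0 0 0;0 -0.39 0 0 0")

```text
time: 7.33
position: [0.5006, 0.0546, 0.0461]
tool_rot: [0.768, 0.641, 0.002, 0.001]
ft_force: [1.2, 5.5, 4.8]
grip_width: 0.0433
grip_force: 3.3
```

```bash
python3 -c "
from h import *
look('s5')"
```

```text
mould (stop frame) 564 [-80.2 142.8] [175.9  93.8] 88.1 z 0.0679 [[-130.0, 57.0], [-36.0, 53.0], [-30.0, 229.0], [-124.0, 232.0]]
tcp [-0.07998082  0.2172766 ] 0.04598960248048653 [0.1790905  0.9838321  0.00099565] 7.3833
```

Call:
move_arm(motion="0 -0.03 0 0 0;0 -0.06 0 0 0;0 -0.09 0 0 0;0 -0.12 0 0 0;0 -0.14 0 0 0;0 -0.16 0 0 0;0 -0.18 0 0 0;0 -0.2 0 0 0;0 -0.22 0 0 0;0 -0.235 0 0 0")

```text
time: 8.22
position: [0.4914, 0.0083, 0.0457]
tool_rot: [0.768, 0.641, 0.001, 0.0]
ft_force: [1.8, 5.9, 5.6]
grip_width: 0.0435
grip_force: 3.3
```

```bash
python3 -c "
from h import *
look('s6')"
```

```text
mould (stop frame) 513 [-82.8  95.4] [ 93.  175.2] 0.4 z 0.068 [[-130.0, 183.0], [-129.0, 7.0], [-36.0, 8.0], [-37.0, 183.0]]
tcp [-0.08073486  0.1707895 ] 0.045601387577392676 [1.78926207e-01 9.83862131e-01 8.48895870e-04] 8.2667
```

View pics/s6.png

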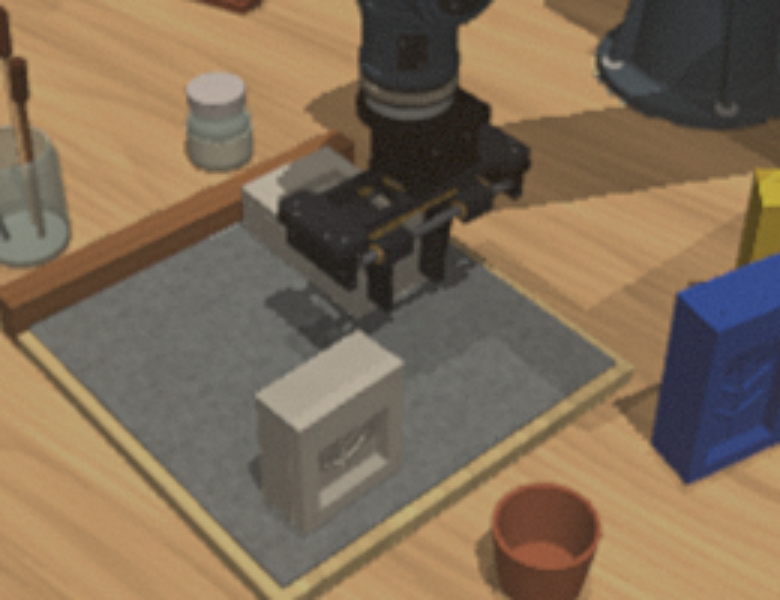

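The mould is square, with about 8 mm left to the stop. I'll creep in until the force rises.

Call:
move_arm(motion="0 -0.01 0 0 0;0 -0.02 0 0 0;0 -0.03 0 0 0;0 -0.035 0 0 0;0 -0.04 0 0 0;0 -0.045 0 0 0")

```text
time: 8.77
position: [0.4896, -0.0003, 0.0454]
tool_rot: [0.768, 0.641, 0.001, 0.0]
ft_force: [1.0, 6.2, 4.7]
grip_width: 0.0434
grip_force: 3.3
```

Call:
move_arm(motion="0 -0.005 0 0 0;0 -0.01 0 0 0;0 -0.015 0 0 0;0 -0.015 0 0 0")

```text
time: 9.1
position: [0.4893, -0.0019, 0.0454]
tool_rot: [0.768, 0.641, 0.002, -0.0]
ft_force: [3.4, 13.3, 4.9]
grip_width: 0.0433
grip_force: 7.0
```

Force jumped from 6 to 13 N and the advance stalled, so the mould is against the stop. Holding briefly, then backing straight off and lifting.

Call:
move_arm(motion="0 -0.005 0 0 0;0 -0.005 0 0 0;0 -0.005 0 0 0;0 0.05 0 0 0;0 0.2 0 0 0;0 0.2 0 0 0;0 0.2 0 -0.4 0;0 0.2 0 -0.8 0;0 0.2 0 -0.8 0;0 0.2 0 -0.8 0;0 0.2 0 -0.8 0;0 0.2 0 -0.8 0")

```text
time: 10.1
position: [0.4969, 0.0347, 0.2068]
tool_rot: [0.767, 0.641, 0.002, 0.002]
ft_force: [-1.1, 0.3, 0.2]
grip_width: 0.0435
grip_force: 0.0
```

```bash
python3 -c "
from h import *
look('s7');print(robot.get_obs()['ft_force'])"
```

```text
mould (stop frame) 981 [-83.1  77.9] [ 93.8 149.9] 0.4 z 0.0679 [[-130.0, 153.0], [-130.0, 3.0], [-36.0, 3.0], [-37.0, 153.0]]
tcp [-0.08146507  0.19819806] 0.2050366968902402 [ 1.77824213e-01  9.84062061e-01 -6.40307176e-04] 10.15
[ 0.26144609 -0.49294413 -1.26600504]
```

View pics/s7.png

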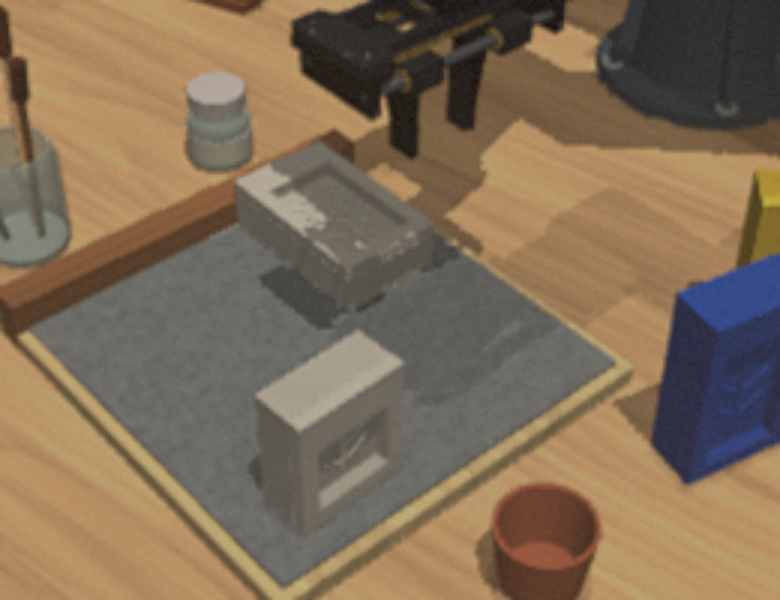

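The mould lies flat, square (about 0.4°) and flush against the stop. Its foot is at about 152 mm, it is 83 mm off the middle line, and nothing else was disturbed.

```bash
python3 -c "
from rig import robot
print(robot.hand_in())"
```

```text
the job is handed in; nothing more can be done
None
```

I handed the job in with the tall mould on its back, hollow up, flush and square against the stop, and the short mould, jars and pot looking undisturbed in the last picture; the hand-in returned no verdict.

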